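Make up the reactor kit in the caddy

ROBOT

A 6-joint arm with a two-finger parallel gripper is mounted at the origin on a cart in front of the work surface, level with it; the furniture and walls round the work are solid. World frame = base frame: x ahead of the robot, y to its left, z up, the work surface at z = 0. Lengths are in m, angles in rad, forces in N, time in s.
With the tool pointing down it reaches from about 0.15 to 0.775 m from the base axis. Payload 6.1 kg.
Tool frame: the origin (TCP) lies midway between the tips of the shut fingers; the grasp point (between the pads) lies 19 mm behind it; z points along the fingers, y is the line along which they close (so a half turn about z gives the same grasp; the last joint's range is limited). The gripper opens to 85 mm and grips with 20 to 120 N. Pads are 22 mm wide; open, the fingers measure 114 mm over their backs; the gripper's body (76 mm by 85 mm) begins 54 mm behind the grasp point. The pads swing forward as they close: fully open they stand 13 mm farther back than shut.
Start: joints at [1.177, 0.126, -0.04, 1.405, 0, 1.571], TCP at [0.201, 0.485, 0.231] pointing down, gripper open.
Joint ranges: [-2.72, 2.72], [-0.95, 1.95], [-1.27, 1.35], [-1.78, 2.02], [-1.46, 1.47], [-3.14, 3.14]. Speed limits (rad/s): [2.39, 2.39, 3.01, 3.14, 3.14, 3.14].

INTERFACE

Orientations are given as a rotation vector (axis times angle).
In Python, from station import robot gives the robot as it stands.
- The arm moves only by the tool step_arm, never from a script. Its arguments are lists of equal length, an entry for each row: "translation": the shift along the tool's x, y, z in m, a list of three; "delta_rot": the turn, a rotation vector about the tool's x, y, z in rad, a list of three; "grip": the opening, from -1 (shut) to 1 (fully open). In form: {"translation": [[x, y, z], ...], "delta_rot": [[rx, ry, rz], ...], "grip": [grip, ...]}. A call has 1 to 8 rows; each row is the pose to reach, as a shift and turn from the pose commanded when the call began, along the tool's axes at that moment; what a row does not reach only later rows make up. A row lasts 1/8 s, in which the tool goes at most 62.5 mm and 10.7 degrees, less where a joint would pass 70% of its speed; a pose out of reach is approached as far as the arm can. A call with a gripper value outside its range is refused whole. The fingers move at their own pace and stop on an object; "grip_force" is the grip in N (left out, the last holds). Time passes only in rows, so rows that repeat a pose let the fingers close. It gives the time, the measured TCP pose, the force, the opening and the grip force at its end, in the units of the state.
- robot.get_state(): the state, without advancing time (a new reading comes with each control period).
- robot.get_image(name): name is "scene" or "top"; returns a dict with "frame" (420x560x3 uint8, red, green, blue), "fx", "fy", "cx", "cy" (pixels), "k1" (the pictures are not rectified: a ray, as slopes to the right and down, at radius r is drawn at 1 + k1 r^2 times it, then the intrinsics apply), "eye" and "rotation" of the camera in the world. Camera axes: x right, y up, looking along -z (the intrinsics and any distortion apply to the point x, -y, -z); pixel columns grow to the right and rows downward; lengths in m; the calibration is good to about 2 mm. A picture is of the moment at which its call begins. There is no depth.
- robot.sign_off(): hands the job in; it is judged then, once.
The state is a dict: "clock": time; "qpos": joint angles; "joint_vel": joint speeds; "joint_torque": joint torques, N m; "ee_pos": TCP position; "eef_rot": TCP orientation; "contact_force": force on the tool from outside, world axes, zero at the start; "moment": the same for the moment, N m; "grip_width": finger opening in m; "grasp_force": force on a finger pad.
Only numpy, scipy, OpenCV 4.12 (cv2) and the standard library are available. Lean on these libraries where they do the work, as an engineer would, in place of code of your own. Each camera call takes 0.05 s, during which the arm holds its last target. There are 200 camera calls.

TASK

Make up the reactor kit in the grey four-bay caddy: set the flange whose bolt holes match the stud plate flat down over the four studs, and stand the smaller amber bottle in the tall square bin, the vial in the round cup and the red rubber bung, wide end up as it is now, in the low square tray. Leave the other flange and the larger amber bottle standing where they are, and keep the arm clear of the steel rod lattice along the back of the bench.

Things in the scene. Friction and masses are not known exactly. Their poses are not given: they have to be found in the camera images.
- stud_plate: square dark steel plate 88 x 88 x 6 mm with four upright steel studs; fixed in one of the four bays of the caddy (grey, 16 mm rim, bays 2 x 2 at 113 mm, at the left). Origin: centre of its underside, 5 mm above the worktop; z up, x and y along its edges. Studs at x = +-27.5, y = +-27.5 mm, 6 mm thick, ending in a taper 28 mm above the origin
- bottle_bin: tall square white plastic bin, open at the top, 80 x 80 x 50 mm, walls 4 mm, floor about 4 mm thick; fixed in one of the four bays of the caddy (grey, 16 mm rim, bays 2 x 2 at 113 mm, at the left). Origin: centre of its underside, 5 mm above the worktop; z up. Behind the work a lattice of steel rods crosses the bench: upright and level rods at x = 0.70 m, z = 0 to 0.9 m
- vial_cup: round aluminium cup, open at the top, outer diameter 58 mm, 26 mm high, walls 4 mm, floor 4 mm thick; fixed in one of the four bays of the caddy (grey, 16 mm rim, bays 2 x 2 at 113 mm, at the left). Origin: centre of its underside, 5 mm above the worktop; z up
- bung_tray: low square white plastic tray, open at the top, 80 x 80 x 14 mm, walls 4 mm, floor about 4 mm thick; fixed in one of the four bays of the caddy (grey, 16 mm rim, bays 2 x 2 at 113 mm, at the left). Origin: centre of its underside, 5 mm above the worktop; z up
- flange_corner_holes: loose bare-steel flange: plate 80 x 80 x 10 mm, round neck to grip, 30 mm wide from z = 20 to 60 mm (top), 39 mm at the plate; four 13 mm through holes, one near each CORNER, at x = +-27.5, y = +-27.5 mm. Fits the stud plate at any quarter turn, 3.5 mm play. Origin: centre of its underside; x and y along its edges, z up. 0.25 kg
- flange_side_holes: loose bare-steel flange: plate 80 x 80 x 10 mm, round neck to grip, 30 mm wide from z = 20 to 60 mm (top), 39 mm at the plate; four 13 mm through holes, one at the middle of each SIDE (27.5 mm from the centre): a look-alike that does not fit the studs and stays where it is. Origin: centre of its underside; z up
- small_bottle: the smaller of two amber glass bottles with black caps, 48 mm in diameter, 103 mm high, standing upright; goes in the bin. The cap (z = 83 to 103 mm) is 30 mm wide; grip it there from above. Origin: centre of its underside; z up
- large_bottle: the larger amber bottle with a black cap, 66 mm in diameter, 150 mm high: a look-alike that stays where it is. Origin: centre of its underside; z up
- vial: glass vial with a ribbed white screw cap, 24 mm in diameter, 48 mm high, standing upright; goes in the cup. The cap is 23 mm wide, from z = 35 to 48 mm. Origin: centre of its underside; z up
- rubber_bung: red rubber bung, a tapered plug 33 mm in diameter at its top and narrower at its foot, 28 mm high, standing wide end up; goes in the low tray. Origin: centre of its underside; z up

How it is judged:
By the outcome, as a careful person would: the job done as asked, in the order asked, and still so for the second after the job is handed in, with the robot touching nothing.
It also fails if it takes over 128 s, if anything falls off the work surface, if the arm or the gripper's body presses on something with over 40 N, if the wrist force passes 120 N, or if a joint passes its speed limit or range.

## Working session

There is one attempt and no reset: what is moved stays moved. The work goes in short steps, Python scripts to look and compute and a tool call to move; the robot and the scene stay as the last step left them, time stands still between calls to the robot, and variables do not carry over. Pictures are saved under pics/ and viewed, at most 14 in all, crops included, and the job is handed in when it is done.

Besides the shell and the picture viewer there is one more tool, called after "Call:" as name(argument=value, ...), one argument or row to a line, values as JSON. step_arm: Moves the arm, as the interface text tells. Its arguments: {"type":"object","properties":{"translation":{"type":"array","items":{"type":"array","items":{"type":"number"}}},"delta_rot":{"type":"array","items":{"type":"array","items":{"type":"number"}}},"grip":{"type":"array","items":{"type":"number"}},"grip_force":{"type":"number"}},"required":["translation","delta_rot","grip"]}

```bash
ls; mkdir -p pics; cat > h.py <<'E'
import numpy as np, cv2
from station import robot
def K(m): return np.array([[m["fx"],0,m["cx"]],[0,m["fy"],m["cy"]],[0,0,1.]]), np.array([m["k1"],0,0,0.])
def ray(m,uv):
    k,d=K(m); p=cv2.undistortPoints(np.array(uv,float).reshape(-1,1,2),k,d).reshape(-1,2)
    v=np.c_[p[:,0],-p[:,1],-np.ones(len(p))]@np.array(m["rotation"]).T
    return np.array(m["eye"]),v
def plane(m,uv,z):
    e,v=ray(m,uv); return e+v*((z-e[2])/v[:,2])[:,None]
def proj(m,P):
    k,d=K(m); c=(np.atleast_2d(P)-m["eye"])@np.array(m["rotation"]); c=c*[1,-1,-1]
    return cv2.projectPoints(c,np.zeros(3),np.zeros(3),k,d)[0].reshape(-1,2)
E
python3 - <<'E'
from h import *
import pickle
for n in("scene","top"):
    m=robot.get_image(n); pickle.dump(m,open(n+"0.pkl","wb"))
    print(n,{k:np.round(v,3).tolist() for k,v in m.items() if k!="frame"})
    cv2.imwrite(f"pics/{n}0.png",cv2.resize(m["frame"][:,:,::-1],(800,600),interpolation=cv2.INTER_CUBIC))
s=robot.get_state(); print({k:np.round(v,3).tolist() for k,v in s.items()})
E
```

```text
pics
scene {'fx': 419.761, 'fy': 419.761, 'cx': 281.374, 'cy': 205.961, 'k1': -0.032, 'eye': [-0.034, -0.717, 0.824], 'rotation': [0.793, -0.278, -0.652]}
top {'fx': 515.822, 'fy': 515.822, 'cx': 266.395, 'cy': 218.693, 'k1': -0.087, 'eye': [0.343, -0.028, 1.402], 'rotation': [0.102, -0.089, -1.557]}
{'clock': 0.1, 'qpos': [1.177, 0.126, -0.041, 1.405, 0.0, 1.571], 'joint_vel': [0.001, -0.002, 0.003, 0.0, -0.0, 0.001], 'joint_torque': [-0.0, -43.69, 35.361, 0.014, 0.0, -0.0], 'ee_pos': [0.201, 0.484, 0.231], 'eef_rot': [-0.615, -3.081, 0.002], 'contact_force': [-0.83, 0.706, -0.419], 'moment': [-0.008, 0.015, 0.003], 'grasp_force': 0.0, 'grip_width': 0.085}
```

View pics/top0.png

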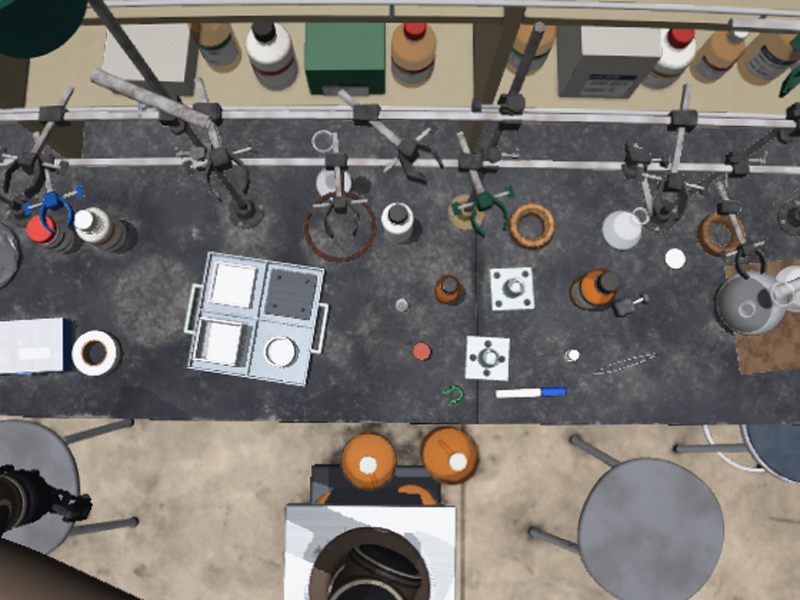

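View pics/scene0.png

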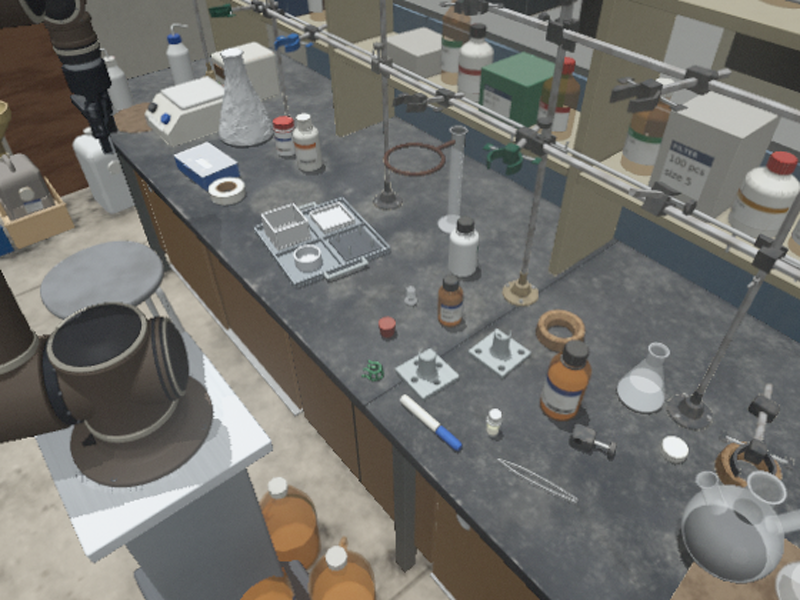

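The top view shows the caddy at about (257,318). Its stud plate is at (293,293), low tray at (233,283), tall bin at (220,342) and cup at (281,350). The small bottle is at (448,288), the bung at (422,352), the vial (white cap) at (572,355), the large bottle at (597,288), and the flanges at (512,288) and (488,358). Next I zoom in to see the holes.

```bash
sed -i 's/np.array(m\["rotation"\])/cv2.Rodrigues(np.array(m["rotation"],float))[0]/' h.py
python3 - <<'E'
from h import *
import pickle
m=pickle.load(open("top0.pkl","rb")); s=pickle.load(open("scene0.pkl","rb"))
f=m["frame"][:,:,::-1]
a=cv2.resize(f[170:290,280:440],(800,600),interpolation=cv2.INTER_CUBIC)[:, :]
b=cv2.resize(f[170:275,120:240],(686,600),interpolation=cv2.INTER_CUBIC)
cv2.imwrite("pics/c1.png",a);cv2.imwrite("pics/c2.png",b)
g=s["frame"][:,:,::-1]
cv2.imwrite("pics/c3.png",cv2.resize(g[180:320,260:430],(728,600),interpolation=cv2.INTER_CUBIC))
cv2.imwrite("pics/c4.png",cv2.resize(g[130:205,170:280],(800,545),interpolation=cv2.INTER_CUBIC))
E
```

```text
(no output)
```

View pics/c1.png

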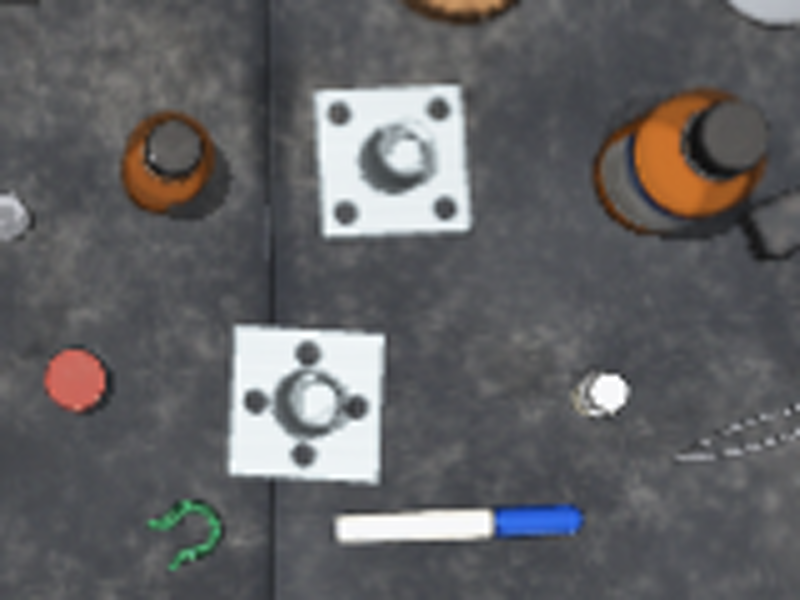

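View pics/c2.png

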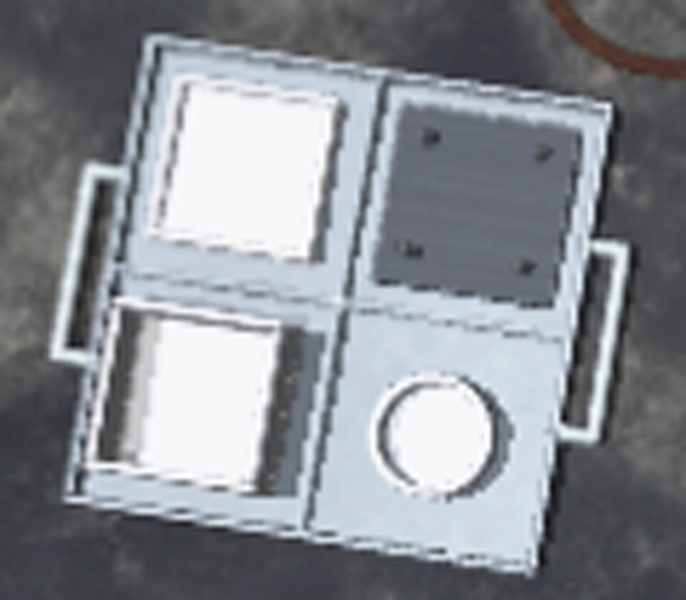

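View pics/c3.png

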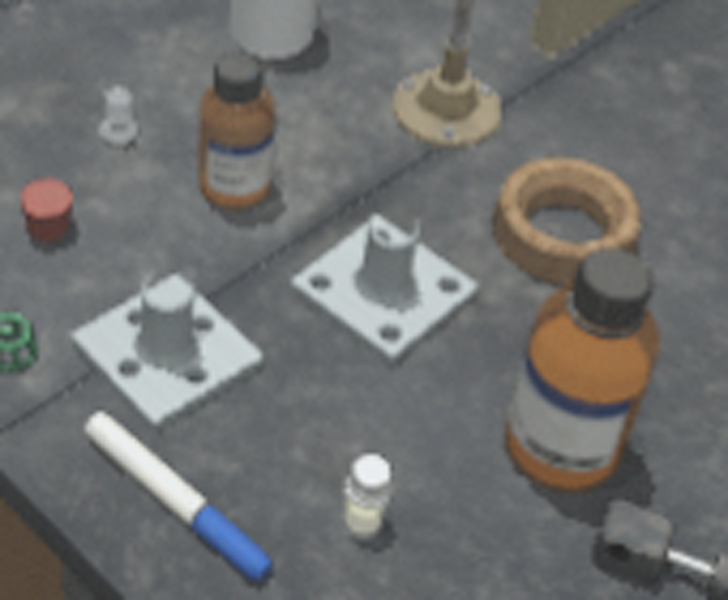

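The flange with corner holes is the upper one, at (393,160) in the first crop, with holes at (339,112), (438,108), (445,207) and (346,212). The caddy crop shows stud tips at about (431,135), (543,151), (526,266) and (411,249). In the scene crop the vial cap is at (371,470), the bung top at (47,195) and the small bottle cap at (238,72).

```bash
cat > meas.py <<'E'
from h import *
import pickle
m=pickle.load(open("top0.pkl","rb")); s=pickle.load(open("scene0.pkl","rb"))
def U(p,sc,ox,oy): return (np.array(p,float)+.5)/sc-.5+[ox,oy]
c1=lambda p:U(p,5,280,170); c2=lambda p:U(p,5.714,120,170); c3=lambda p:U(p,4.2857,260,180)
def sq(n,P,z=None):
    P=P[:,:2]; e=(P[1]-P[0]+P[2]-P[3]); print(n,"c",P.mean(0).round(4),"ang",np.degrees(np.arctan2(e[1],e[0])).round(1),"sides",np.linalg.norm(np.roll(P,-1,0)-P,axis=1).round(4))
def blob(m,mask,win):
    x0,x1,y0,y1=win; w=np.zeros_like(mask); w[y0:y1,x0:x1]=mask[y0:y1,x0:x1]
    n,l,st,c=cv2.connectedComponentsWithStats(w); i=1+np.argmax(st[1:,4]); cs=cv2.findContours((l==i).astype(np.uint8),0,1)[0][0]; return cs,c[i],st[i,4]
if __name__=="__main__":
    sq("fl holes top",plane(m,c1([(339,112),(438,108),(445,207),(346,212)]),.01))
    sq("fl corners top",plane(m,c1([(315,90),(462,85),(470,229),(323,237)]),.01))
    sq("fl corners scene",plane(s,c3([(376,215),(478,285),(396,358),(292,280)]),.01))
    f=m["frame"].astype(int); white=((f.min(2)>170)).astype(np.uint8)
    cs,c,a=blob(m,white,(335,380,180,222)); r=cv2.boxPoints(cv2.minAreaRect(cs)); sq("fl rect",plane(m,r,.01)); 
    for z in(.033,.011): sq("studs z%g"%z,plane(m,c2([(431,135),(543,151),(526,266),(411,249)]),z))
    sq("plate",plane(m,c2([(402,102),(585,130),(555,305),(372,283)]),.011))
    sq("caddy",plane(m,c2([(150,38),(612,100),(535,572),(68,500)]),.016))
    sq("tray top",plane(m,c2([(183,75),(342,97),(315,260),(152,240)]),.019))
    print("cup top",plane(m,c2([(438,435)]),.031))
    sq("bin rim",plane(m,c2([(112,300),(325,335),(297,495),(88,465)]),.055))
    print("bottle cap",plane(m,c1([(175,146)]),.103),plane(s,c3([(239,68)]),.103))
    print("vial",plane(m,c1([(607,393)]),.048),plane(s,c3([(372,468)]),.048))
    print("bung",plane(m,c1([(76,379)]),.028),plane(s,c3([(47,194)]),.028))
    print("big",plane(m,c1([(730,134)]),.15)); print("side",plane(m,c1([(320,400)]),.06))
    print("corner neck top",plane(m,c1([(405,153)]),.06))
    from scipy.spatial.transform import Rotation as R
    st=robot.get_state(); print(R.from_rotvec(st["eef_rot"]).as_matrix().round(3))
E
python3 meas.py
```

```text
fl holes top c [ 0.5634 -0.2644] ang -86.7 sides [0.0546 0.0549 0.0544 0.0554]
fl corners top c [ 0.5632 -0.2647] ang -86.8 sides [0.0811 0.0798 0.0807 0.0813]
fl corners scene c [ 0.5609 -0.2649] ang -86.9 sides [0.0806 0.0797 0.0825 0.0788]
fl rect c [ 0.5632 -0.2648] ang -85.7 sides [0.0802 0.0802 0.0796 0.0801]
studs z0.033 c [0.5468 0.1557] ang -97.7 sides [0.0537 0.0551 0.0549 0.055 ]
studs z0.011 c [0.5501 0.1586] ang -97.7 sides [0.0546 0.056  0.0558 0.0558]
plate c [0.5479 0.1583] ang -97.2 sides [0.0894 0.0855 0.0883 0.0886]
caddy c [0.5006 0.2224] ang -97.5 sides [0.2259 0.2273 0.2249 0.2249]
tray top c [0.5634 0.2683] ang -96.9 sides [0.0779 0.0794 0.0791 0.0809]
cup top [[0.43602839 0.17161537 0.031     ]]
bin rim c [0.4498 0.2765] ang -97.9 sides [0.1012 0.0747 0.0983 0.077 ]
bottle cap [[ 0.55441132 -0.13770538  0.103     ]] [[ 0.55171256 -0.13848888  0.103     ]]
vial [[ 0.43421566 -0.37083849  0.048     ]] [[ 0.43359652 -0.37168475  0.048     ]]
bung [[ 0.44020683 -0.09132376  0.028     ]] [[ 0.44031716 -0.08865754  0.028     ]]
big [[ 0.55612668 -0.40903017  0.15      ]]
side [[ 0.42833055 -0.21710118  0.06      ]]
corner neck top [[ 0.55909212 -0.26283057  0.06      ]]
[[-0.923  0.384 -0.001]
 [ 0.384  0.923 -0.001]
 [ 0.    -0.001 -1.   ]]
```

View pics/c4.png

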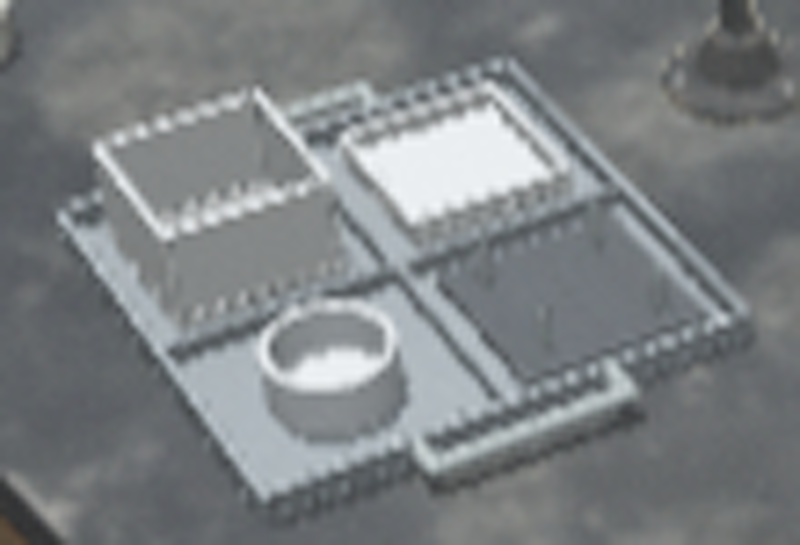

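The last crop shows the caddy from the side, with the tall bin rim at (98,150)–(328,185), the tray behind it, the cup at (330,348) and the studs on the dark plate. I'm moving now, aligning tool y with world x.

Call:
step_arm(
  translation=[
    [-0.0415, -0.035, 0],
    [-0.083, -0.07, 0],
    [-0.1245, -0.105, 0],
    [-0.166, -0.14, 0],
    [-0.2075, -0.1745, 0],
    [-0.249, -0.209, 0],
    [-0.29, -0.244, 0],
    [-0.3315, -0.279, 0],
  ],
  delta_rot=[
    [0, 0, 0.147],
    [0, 0, 0.294],
    [0, 0, 0.441],
    [0, 0, 0.588],
    [0, 0, 0.735],
    [0, 0, 0.882],
    [0, 0, 1.029],
    [0, 0, 1.176],
  ],
  grip=[1, 1, 1, 1, 1, 1, 1, 1],
  grip_force=40,
)

```text
clock: 1.1
ee_pos: [0.4008, 0.0983, 0.2312]
eef_rot: [-2.226, -2.217, -0.0]
contact_force: [0.4, 1.1, -0.9]
grip_width: 0.0857
grasp_force: 0.0
```

```bash
cat > tri.py <<'E'
from meas import *
def tri(a,b):
    e1,v1=ray(m,[a]);e2,v2=ray(s,[b]);A=np.c_[v1[0],-v2[0]];t=np.linalg.lstsq(A,e2-e1,rcond=None)[0]
    return ((e1+t[0]*v1[0]+e2+t[1]*v2[0])/2).round(3)
E
python3 - <<'E'
from tri import *
c4=lambda p:U(p,7.2727,170,130)
sq("plate sc",plane(s,c4([(440,280),(615,205),(712,312),(520,382)]),.011))
sq("bin rim sc",plane(s,c4([(98,150),(257,90),(328,185),(172,235)]),.055))
sq("tray sc",plane(s,c4([(342,142),(488,90),(572,165),(420,232)]),.019))
print("cup sc",plane(s,c4([(330,346)]),.031))
f=lambda p:U(p,800/560,0,0)
print("ring L",tri(f((305,228)),f((386,158))),"ring R",tri(f((375,228)),f((444,158))), "green",tri(f((485,203)),f((505,157))))
cs=U([(112,300),(325,335),(297,495),(88,465)],5.714,120,170)
from scipy.spatial.transform import Rotation as R
st=robot.get_state();print(np.round(st["ee_pos"],4),st["qpos"].round(3) if hasattr(st["qpos"],'round') else st["qpos"],R.from_rotvec(st["eef_rot"]).as_matrix().round(3),st["contact_force"])
E
```

```text
plate sc c [0.5477 0.1605] ang -6.1 sides [0.0915 0.0901 0.0919 0.0806]
bin rim sc c [0.4512 0.2865] ang -6.8 sides [0.0779 0.0828 0.0709 0.0749]
tray sc c [0.5612 0.2676] ang -4.0 sides [0.0757 0.0739 0.0811 0.0808]
cup sc [[0.43542431 0.17484021 0.031     ]]
ring L [0.618 0.115 0.218] ring R [ 0.625 -0.013  0.267] green [ 0.635 -0.167  0.337]
[0.4008 0.0983 0.2312] [ 0.24  -0.086 -0.257  1.4    0.     1.815] [[ 0.004  1.     0.   ]
 [ 1.    -0.004  0.   ]
 [ 0.     0.    -1.   ]] [ 0.35187447  1.13532433 -0.9220145 ]
```

Call:
step_arm(
  translation=[
    [-0.05, 0.01, 0],
    [-0.1, 0.02, 0],
    [-0.16, 0.03, 0],
    [-0.22, 0.04, 0.02],
    [-0.28, 0.05, 0.06],
    [-0.33, 0.09, 0.1],
    [-0.363, 0.13, 0.11],
    [-0.363, 0.1617, 0.11],
  ],
  delta_rot=[
    [0, 0, 0],
    [0, 0, 0],
    [0, 0, 0],
    [0, 0, 0],
    [0, 0, 0],
    [0, 0, 0],
    [0, 0, 0],
    [0, 0, 0],
  ],
  grip=[1, 1, 1, 1, 1, 1, 1, 1],
)

```text
clock: 2.1
ee_pos: [0.5623, -0.2652, 0.1185]
eef_rot: [-2.222, -2.216, 0.002]
contact_force: [-0.0, -0.5, 0.9]
grip_width: 0.0853
grasp_force: 0.0
```

Call:
step_arm(
  translation=[
    [0, 0, 0],
    [0, 0, 0],
  ],
  delta_rot=[
    [0, 0, 0],
    [0, 0, 0],
  ],
  grip=[1, 1],
)

```text
clock: 2.35
ee_pos: [0.5619, -0.2625, 0.1207]
eef_rot: [-2.219, -2.222, 0.001]
contact_force: [-1.1, 0.2, -0.7]
grip_width: 0.0852
grasp_force: 0.0
```

```bash
python3 - <<'E'
from tri import *
from scipy.spatial.transform import Rotation as R
st=robot.get_state();print(np.round(st["ee_pos"],4),R.from_rotvec(st["eef_rot"]).as_matrix().round(4),st["contact_force"])
# refine dark plate & stud tips
g=cv2.cvtColor(m["frame"],cv2.COLOR_RGB2GRAY).astype(int)
sub=m["frame"][185:228,183:226].astype(int).mean(2)
mask=np.zeros(g.shape,np.uint8); mask[185:228,183:226]=(sub<140)
cs,c,a=blob(m,mask,(183,226,185,228)); b=cv2.boxPoints(cv2.minAreaRect(cs)); sq("plate mask",plane(m,b,.011)); print(a,c,plane(m,[c],.011))
E
```

```text
[ 0.5619 -0.2625  0.1207] [[-1.2e-03  1.0e+00 -1.6e-03]
 [ 1.0e+00  1.2e-03  7.0e-04]
 [ 7.0e-04 -1.6e-03 -1.0e+00]] [-1.07547632  0.17644637 -0.66864703]
plate mask c [0.5473 0.1583] ang -8.2 sides [0.0887 0.0908 0.0884 0.0902]
1028 [203.34046693 205.73054475] [[0.54696734 0.15814614 0.011     ]]
```

Call:
step_arm(
  translation=[
    [-0.0023, 0.001, 0.04],
    [-0.0023, 0.001, 0.07],
    [-0.0023, 0.001, 0.09],
    [-0.0023, 0.001, 0.097],
    [-0.0023, 0.001, 0.097],
    [-0.0023, 0.001, 0.097],
    [-0.0023, 0.001, 0.097],
    [-0.0023, 0.001, 0.097],
  ],
  delta_rot=[
    [0, 0, 0],
    [0, 0, 0],
    [0, 0, 0],
    [0, 0, 0],
    [0, 0, 0],
    [0, 0, 0],
    [0, 0, 0],
    [0, 0, 0],
  ],
  grip=[1, 1, 1, 1, 1, -1, -1, -1],
  grip_force=60,
)

```text
clock: 3.35
ee_pos: [0.5638, -0.2653, 0.0248]
eef_rot: [2.22, 2.222, 0.0]
contact_force: [-1.4, -0.2, 1.3]
grip_width: 0.0322
grasp_force: 1.6
```

Call:
step_arm(
  translation=[
    [0, 0, 0],
    [0, 0, 0],
    [0, 0, 0],
    [0, 0, 0],
  ],
  delta_rot=[
    [0, 0, 0],
    [0, 0, 0],
    [0, 0, 0],
    [0, 0, 0],
  ],
  grip=[-1, -1, -1, -1],
)

```text
clock: 3.85
ee_pos: [0.5639, -0.2654, 0.0251]
eef_rot: [2.22, 2.222, 0.0]
contact_force: [-1.1, 0.8, 5.6]
grip_width: 0.0284
grasp_force: 59.6
```

Call:
step_arm(
  translation=[
    [0, 0, -0.03],
    [0, 0, -0.08],
    [0, -0.04, -0.12],
    [0.04, -0.08, -0.14],
    [0.09, -0.095, -0.14],
    [0.14, -0.095, -0.14],
    [0.19, -0.095, -0.14],
    [0.24, -0.095, -0.14],
  ],
  delta_rot=[
    [0, 0, 0],
    [0, 0, 0],
    [0, 0, 0],
    [0, 0, 0.05],
    [0, 0, 0.09],
    [0, 0, 0.12],
    [0, 0, 0.16],
    [0, 0, 0.188],
  ],
  grip=[-1, -1, -1, -1, -1, -1, -1, -1],
)

```text
clock: 4.85
ee_pos: [0.4678, -0.0238, 0.1639]
eef_rot: [-2.42, -2.002, 0.001]
contact_force: [1.0, -0.7, -2.5]
grip_width: 0.0286
grasp_force: 60.2
```

```bash
cat > go.py <<'E'
import sys
from h import *
from scipy.spatial.transform import Rotation as R
st=robot.get_state();M=R.from_rotvec(st["eef_rot"]).as_matrix();p=np.array(st["ee_pos"])
print(p.round(4),"yaw y",np.degrees(np.arctan2(M[1,1],M[0,1])).round(2),"tilt",M[:,2].round(4),"F",np.round(st["contact_force"],1),"w",st["grip_width"])
for a in sys.argv[1:]: print(a,(M.T@(np.array(eval(a))-p)).round(4))
E
python3 go.py ".5477,.1582,.165" ".5477,.1582,.08" ".47,.1582,.165"
```

```text
[ 0.4678 -0.0238  0.1639] yaw y -10.8 tilt [-5.e-04  1.e-04 -1.e+00] F [ 1.  -0.7 -2.5] w 0.0285604630286628
.5477,.1582,.165 [ 0.1938  0.0444 -0.0012]
.5477,.1582,.08 [0.1938 0.0445 0.0838]
.47,.1582,.165 [ 0.1792 -0.0319 -0.0011]
```

Call:
step_arm(
  translation=[
    [0.05, -0.01, 0],
    [0.1, -0.02, 0],
    [0.15, -0.028, 0],
    [0.18, -0.032, 0],
    [0.187, 0.006, 0.04],
    [0.194, 0.0445, 0.07],
    [0.194, 0.0445, 0.084],
    [0.194, 0.0445, 0.084],
  ],
  delta_rot=[
    [0, 0, 0],
    [0, 0, 0],
    [0, 0, 0],
    [0, 0, 0],
    [0, 0, 0],
    [0, 0, 0],
    [0, 0, 0],
    [0, 0, 0],
  ],
  grip=[-1, -1, -1, -1, -1, -1, -1, -1],
)

```text
clock: 5.85
ee_pos: [0.5464, 0.1566, 0.0785]
eef_rot: [-2.418, -2.003, 0.006]
contact_force: [0.4, 0.3, -1.3]
grip_width: 0.0286
grasp_force: 60.4
```

Call:
step_arm(
  translation=[
    [0, 0, 0],
    [0, 0, 0],
  ],
  delta_rot=[
    [0, 0, 0],
    [0, 0, 0],
  ],
  grip=[-1, -1],
)

```text
clock: 6.1
ee_pos: [0.5482, 0.1572, 0.0818]
eef_rot: [2.418, 2.004, 0.003]
contact_force: [0.7, 0.3, -2.2]
grip_width: 0.0285
grasp_force: 60.4
```

```bash
python3 go.py ".5477,.1582,.05"; python3 - <<'E'
from h import *
a=robot.get_image("scene")["frame"][110:215,160:300,::-1]; b=robot.get_image("top")["frame"][165:265,120:260,::-1]
o=np.vstack([cv2.resize(a,(400,300),interpolation=cv2.INTER_CUBIC),cv2.resize(b,(400,286),interpolation=cv2.INTER_CUBIC)]);cv2.imwrite("pics/d1.png",o)
E
```

```text
[0.5482 0.1572 0.0818] yaw y -10.7 tilt [ 2.1e-03  6.0e-04 -1.0e+00] F [ 0.7  0.3 -2.2] w 0.028479351428883876
.5477,.1582,.05 [ 0.0008 -0.0008  0.0318]
```

View pics/d1.png

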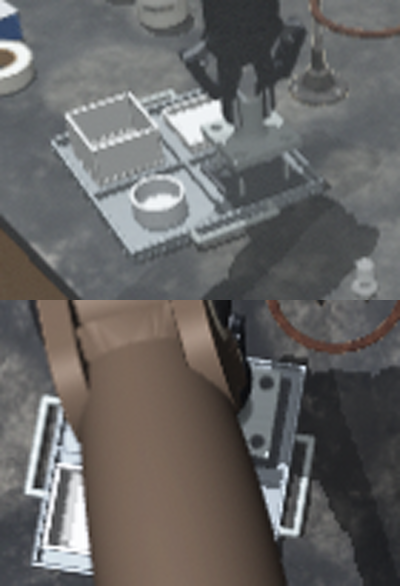

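The gripper holds the flange level above the stud plate. In the top panel two flange holes are visible, at (266,383) and (257,440). I'll compare these with the stud positions.

```bash
python3 - <<'E'
from tri import *
h=plane(m,[(212.8,193.7),(209.6,213.7)],.067);print("holes",h.round(4),h.mean(0))
p=U([(543,151),(526,266)],5.714,120,170)
for z in(.033,.022):
  t=plane(m,p,z);print(t.round(4),t.mean(0))
r=np.array([-.1305,-.9914])*.0275;u=np.array([.9914,-.1305])*.0275
print("exp studs",np.array([.5477,.1588])+r+u,np.array([.5477,.1588])+r-u)
E
```

```text
holes [[0.571  0.1266 0.067 ]
 [0.5179 0.1337 0.067 ]] [0.54441877 0.13012673 0.067     ]
[[0.5705 0.1255 0.033 ]
 [0.5158 0.1321 0.033 ]] [0.54314346 0.12878322 0.033     ]
[[0.5723 0.1267 0.022 ]
 [0.5172 0.1334 0.022 ]] [0.54475095 0.13004106 0.022     ]
exp studs [0.57137475 0.12794775] [0.51684775 0.13512525]
```

Call:
step_arm(
  translation=[
    [0.0005, -0.0005, 0.01],
    [0.0005, -0.0005, 0.02],
    [0.0005, -0.0005, 0.027],
    [0.0005, -0.0005, 0.032],
    [0.0005, -0.0005, 0.032],
  ],
  delta_rot=[
    [0, 0, 0],
    [0, 0, 0],
    [0, 0, 0],
    [0, 0, 0],
    [0, 0, 0],
  ],
  grip=[-1, -1, -1, -1, -1],
)

```text
clock: 6.82
ee_pos: [0.5474, 0.1575, 0.0477]
eef_rot: [-2.419, -2.004, 0.002]
contact_force: [-0.0, 0.1, -1.6]
grip_width: 0.0285
grasp_force: 60.4
```

Call:
step_arm(
  translation=[
    [0, 0, 0.006],
    [0, 0, 0.011],
    [0, 0, 0.013],
    [0, 0, 0.0135],
    [0, 0, 0.0135],
  ],
  delta_rot=[
    [0, 0, 0],
    [0, 0, 0],
    [0, 0, 0],
    [0, 0, 0],
    [0, 0, 0],
  ],
  grip=[-1, -1, -1, -1, -1],
)

```text
clock: 7.45
ee_pos: [0.5476, 0.1576, 0.036]
eef_rot: [2.419, 2.004, 0.001]
contact_force: [-3.7, -1.1, 6.8]
grip_width: 0.0285
grasp_force: 61.4
```

Call:
step_arm(
  translation=[
    [0, 0, 0],
    [0, 0, 0],
    [0, 0, 0],
    [0, 0, 0],
    [0, 0, -0.02],
    [0, 0, -0.06],
    [0, -0.02, -0.1],
    [-0.01, -0.07, -0.125],
  ],
  delta_rot=[
    [0, 0, 0],
    [0, 0, 0],
    [0, 0, 0],
    [0, 0, 0],
    [0, 0, 0],
    [0, 0, 0],
    [0, 0, 0],
    [0, 0, 0],
  ],
  grip=[1, 1, 1, 1, 1, 1, 1, 1],
)

```text
clock: 8.45
ee_pos: [0.4784, 0.1613, 0.1615]
eef_rot: [2.419, 2.003, 0.004]
contact_force: [-0.9, 0.4, 0.5]
grip_width: 0.0854
grasp_force: 0.0
```

```bash
python3 go.py ".45,-.138,.175" ".553,-.138,.14"
```

```text
[0.4784 0.1613 0.1615] yaw y -10.76 tilt [ 0.0026  0.001  -1.    ] F [-0.9  0.4  0.5] w 0.08538413795306168
.45,-.138,.175 [-0.2993  0.0281 -0.0138]
.553,-.138,.14 [-0.2802  0.1292  0.0214]
```

Call:
step_arm(
  translation=[
    [-0.05, 0.002, -0.014],
    [-0.1, 0.006, -0.014],
    [-0.15, 0.01, -0.014],
    [-0.2, 0.015, -0.014],
    [-0.25, 0.02, -0.014],
    [-0.299, 0.028, -0.014],
    [-0.29, 0.078, 0],
    [-0.28, 0.129, 0.0215],
  ],
  delta_rot=[
    [0, 0, 0],
    [0, 0, 0],
    [0, 0, 0],
    [0, 0, 0],
    [0, 0, 0],
    [0, 0, 0],
    [0, 0, 0],
    [0, 0, 0],
  ],
  grip=[1, 1, 1, 1, 1, 1, 1, 1],
)

```text
clock: 9.45
ee_pos: [0.5533, -0.1399, 0.1391]
eef_rot: [2.42, 1.999, 0.003]
contact_force: [0.2, -0.7, -0.0]
grip_width: 0.0857
grasp_force: 0.0
```

Call:
step_arm(
  translation=[
    [0, 0, 0],
    [0, 0, 0],
  ],
  delta_rot=[
    [0, 0, 0],
    [0, 0, 0],
  ],
  grip=[1, 1],
)

```text
clock: 9.7
ee_pos: [0.5513, -0.1381, 0.1379]
eef_rot: [-2.418, -2.004, 0.002]
contact_force: [0.6, -0.3, 0.6]
grip_width: 0.0855
grasp_force: 0.0
```

```bash
python3 go.py ".553,-.138,.076"; python3 - <<'E'
from h import *
a=robot.get_image("scene")["frame"][130:250,170:350,::-1]; b=robot.get_image("top")["frame"][165:285,120:300,::-1]
o=np.vstack([cv2.resize(a,(450,300),interpolation=cv2.INTER_CUBIC),cv2.resize(b,(450,300),interpolation=cv2.INTER_CUBIC)]);cv2.imwrite("pics/d2.png",o)
E
```

```text
[ 0.5513 -0.1381  0.1379] yaw y -10.7 tilt [-1.6e-03  3.0e-04 -1.0e+00] F [ 0.6 -0.3  0.6] w 0.08552770950136643
.553,-.138,.076 [0.0004 0.0017 0.0619]
```

View pics/d2.png

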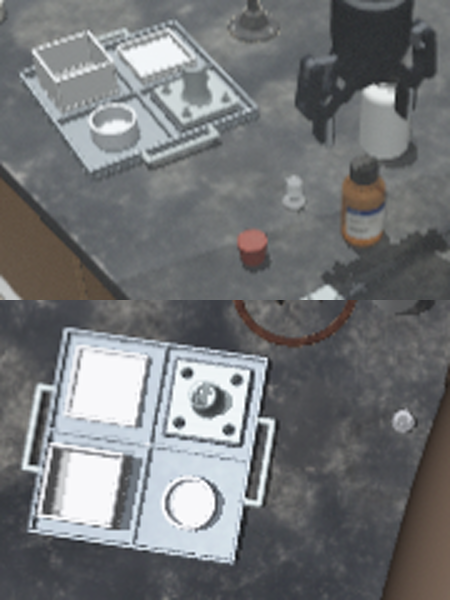

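The flange sits flat over the studs. The gripper is above the small bottle, which is upright at (362,205) in the upper panel.

Call:
step_arm(
  translation=[
    [0.0004, 0.0017, 0.02],
    [0.0004, 0.0017, 0.04],
    [0.0004, 0.0017, 0.055],
    [0.0004, 0.0017, 0.062],
    [0.0004, 0.0017, 0.062],
    [0.0004, 0.0017, 0.062],
    [0.0004, 0.0017, 0.062],
    [0.0004, 0.0017, 0.062],
  ],
  delta_rot=[
    [0, 0, 0],
    [0, 0, 0],
    [0, 0, 0],
    [0, 0, 0],
    [0, 0, 0],
    [0, 0, 0],
    [0, 0, 0],
    [0, 0, 0],
  ],
  grip=[1, 1, 1, 1, 1, -1, -1, -1],
  grip_force=40,
)

```text
clock: 10.8
ee_pos: [0.5544, -0.1384, 0.0771]
eef_rot: [2.418, 2.003, 0.002]
contact_force: [2.8, -1.3, 1.0]
grip_width: 0.0329
grasp_force: 32.7
```

Call:
step_arm(
  translation=[
    [0, 0, 0],
    [0, 0, 0],
    [0, 0, 0],
    [0, 0, 0],
  ],
  delta_rot=[
    [0, 0, 0],
    [0, 0, 0],
    [0, 0, 0],
    [0, 0, 0],
  ],
  grip=[-1, -1, -1, -1],
)

```text
clock: 11.3
ee_pos: [0.5544, -0.1384, 0.0771]
eef_rot: [2.418, 2.003, 0.002]
contact_force: [2.4, 0.6, 5.6]
grip_width: 0.0329
grasp_force: 34.9
```

Call:
step_arm(
  translation=[
    [0, 0, -0.03],
    [0, 0, -0.08],
    [0, -0.04, -0.12],
    [0.02, -0.08, -0.14],
    [0.07, -0.095, -0.14],
    [0.12, -0.1, -0.14],
    [0.17, -0.105, -0.14],
    [0.22, -0.105, -0.14],
  ],
  delta_rot=[
    [0, 0, 0],
    [0, 0, 0],
    [0, 0, 0],
    [0, 0, 0],
    [0, 0, 0],
    [0, 0, 0],
    [0, 0, 0],
    [0, 0, 0],
  ],
  grip=[-1, -1, -1, -1, -1, -1, -1, -1],
)

```text
clock: 12.3
ee_pos: [0.49, 0.0988, 0.2153]
eef_rot: [-2.418, -2.004, 0.004]
contact_force: [1.1, -0.9, -2.5]
grip_width: 0.029
grasp_force: 43.8
```

```bash
python3 go.py ".451,.2845,.21" ".451,.2845,.16"
```

```text
[0.49   0.0988 0.2153] yaw y -10.71 tilt [-2.7e-03 -7.0e-04 -1.0e+00] F [ 1.1 -0.9 -2.5] w 0.02899914829707368
.451,.2845,.21 [ 0.1752 -0.0728  0.0053]
.451,.2845,.16 [ 0.1752 -0.0727  0.0553]
```

Call:
step_arm(
  translation=[
    [0.04, -0.025, 0],
    [0.09, -0.05, 0],
    [0.14, -0.073, 0],
    [0.175, -0.073, 0.005],
    [0.175, -0.073, 0.005],
    [0.175, -0.073, 0.005],
  ],
  delta_rot=[
    [0, 0, 0],
    [0, 0, 0],
    [0, 0, 0],
    [0, 0, 0],
    [0, 0, 0],
    [0, 0, 0],
  ],
  grip=[-1, -1, -1, -1, -1, -1],
)

```text
clock: 13.05
ee_pos: [0.4513, 0.2824, 0.2103]
eef_rot: [-2.419, -2.005, 0.005]
contact_force: [-0.2, 0.7, -1.7]
grip_width: 0.0291
grasp_force: 44.1
```

```bash
python3 go.py ".451,.2845,.1"; python3 - <<'E'
from h import *
import pickle
S=robot.get_image("scene"); pickle.dump(S,open("s1.pkl","wb")); a=S["frame"][60:210,120:280,::-1]
cv2.imwrite("pics/d3.png",cv2.resize(a,(640,600),interpolation=cv2.INTER_CUBIC))
E
```

```text
[0.4513 0.2824 0.2103] yaw y -10.7 tilt [-0.0023 -0.0018 -1.    ] F [-0.2  0.7 -1.7] w 0.02913161912119511
.451,.2845,.1 [ 0.0023 -0.0005  0.1103]
```

View pics/d3.png

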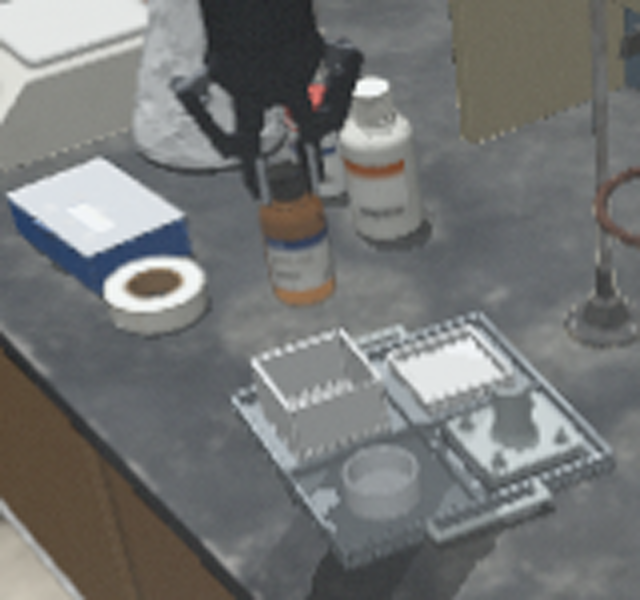

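The bottle hangs upright over the bin, with its cap at (290,180) and foot at (303,300). I'll check the tilt and foot height by projection.

```bash
python3 - <<'E'
from h import *
import pickle
S=pickle.load(open("s1.pkl","rb"))
q=lambda P:((proj(S,P)-[120,60]+.5)*4-.5).round(0)
c=np.array([.4513,.2824,0])
for zb in(.125,.13,.135,.14): 
  cam=np.array(S["eye"])-c; d=cam[:2]/np.linalg.norm(cam[:2])*.024
  print(zb,"foot ctr",q(c+[0,0,zb]),"foot near edge",q(c+[d[0],d[1],zb]),"cap top",q(c+[0,0,zb+.103]))
E
```

```text
0.125 foot ctr [[308. 296.]] foot near edge [[310. 314.]] cap top [[287. 174.]]
0.13 foot ctr [[307. 291.]] foot near edge [[310. 308.]] cap top [[286. 168.]]
0.135 foot ctr [[306. 285.]] foot near edge [[309. 302.]] cap top [[285. 162.]]
0.14 foot ctr [[305. 280.]] foot near edge [[308. 297.]] cap top [[284. 155.]]
```

Call:
step_arm(
  translation=[
    [0.0023, -0.0005, 0.03],
    [0.0023, -0.0005, 0.07],
    [0.0023, -0.0005, 0.1],
    [0.0023, -0.0005, 0.112],
    [0.0023, -0.0005, 0.119],
    [0.0023, -0.0005, 0.1225],
    [0.0023, -0.0005, 0.1225],
  ],
  delta_rot=[
    [0, 0, 0],
    [0, 0, 0],
    [0, 0, 0],
    [0, 0, 0],
    [0, 0, 0],
    [0, 0, 0],
    [0, 0, 0],
  ],
  grip=[-1, -1, -1, -1, -1, -1, -1],
)

```text
clock: 13.98
ee_pos: [0.4528, 0.2858, 0.0902]
eef_rot: [2.419, 2.004, 0.004]
contact_force: [-0.2, -0.2, 2.6]
grip_width: 0.0288
grasp_force: 44.7
```

Call:
step_arm(
  translation=[
    [0, 0, 0.0005],
    [0, 0, 0.001],
  ],
  delta_rot=[
    [0, 0, 0],
    [0, 0, 0],
  ],
  grip=[-1, -1],
)

```text
clock: 14.22
ee_pos: [0.4529, 0.2862, 0.0902]
eef_rot: [2.419, 2.004, 0.006]
contact_force: [-2.6, -1.6, 11.9]
grip_width: 0.0288
grasp_force: 46.4
```

Call:
step_arm(
  translation=[
    [0, 0, 0],
    [0, 0, 0],
    [0, 0, 0],
    [0, 0, -0.005],
    [0, 0, -0.03],
    [0, 0, -0.07],
    [0, 0, -0.11],
    [-0.03, -0.005, -0.11],
  ],
  delta_rot=[
    [0, 0, 0],
    [0, 0, 0],
    [0, 0, 0],
    [0, 0, 0],
    [0, 0, 0],
    [0, 0, 0],
    [0, 0, 0],
    [0, 0, 0],
  ],
  grip=[0.3, 0.8, 1, 1, 1, 1, 1, 1],
)

```text
clock: 15.22
ee_pos: [0.4434, 0.2585, 0.2013]
eef_rot: [2.417, 2.006, 0.01]
contact_force: [0.5, -1.0, 0.4]
grip_width: 0.0856
grasp_force: 0.0
```

```bash
python3 go.py ".434,-.10,.2" ".434,-.371,.2" ".434,-.371,.12"
```

```text
[0.4434 0.2585 0.2013] yaw y -10.62 tilt [ 0.0053  0.0033 -1.    ] F [ 0.5 -1.   0.4] w 0.08558534239471087
.434,-.10,.2 [-3.541e-01  5.680e-02  1.000e-04]
.434,-.371,.2 [-0.6204  0.1067 -0.0008]
.434,-.371,.12 [-0.6208  0.1063  0.0792]
```

Call:
step_arm(
  translation=[
    [-0.04, 0.007, 0],
    [-0.09, 0.015, 0],
    [-0.14, 0.024, 0],
    [-0.19, 0.032, 0],
    [-0.24, 0.04, 0],
    [-0.29, 0.05, 0],
    [-0.34, 0.058, 0],
    [-0.39, 0.067, 0],
  ],
  delta_rot=[
    [0, 0, 0],
    [0, 0, 0],
    [0, 0, 0],
    [0, 0, 0],
    [0, 0, 0],
    [0, 0, 0],
    [0, 0, 0],
    [0, 0, 0],
  ],
  grip=[1, 1, 1, 1, 1, 1, 1, 1],
)

```text
clock: 16.23
ee_pos: [0.4346, -0.1405, 0.1983]
eef_rot: [2.419, 2.004, 0.001]
contact_force: [0.8, 0.1, -0.1]
grip_width: 0.0855
grasp_force: 0.0
```

Call:
step_arm(
  translation=[
    [-0.05, 0.008, 0],
    [-0.1, 0.017, 0],
    [-0.15, 0.025, 0.01],
    [-0.2, 0.034, 0.05],
    [-0.231, 0.039, 0.08],
    [-0.231, 0.039, 0.08],
    [-0.231, 0.039, 0.08],
  ],
  delta_rot=[
    [0, 0, 0],
    [0, 0, 0],
    [0, 0, 0],
    [0, 0, 0],
    [0, 0, 0],
    [0, 0, 0],
    [0, 0, 0],
  ],
  grip=[1, 1, 1, 1, 1, 1, 1],
)

```text
clock: 17.1
ee_pos: [0.4303, -0.3728, 0.1184]
eef_rot: [-2.419, -2.004, -0.0]
contact_force: [1.0, 0.9, 0.3]
grip_width: 0.0855
grasp_force: 0.0
```

```bash
python3 go.py ".434,-.3712,.027"; python3 - <<'E'
from h import *
a=robot.get_image("scene")["frame"][130:210,170:290,::-1]; b=robot.get_image("top")["frame"][165:265,120:240,::-1]
o=np.vstack([cv2.resize(a,(420,280),interpolation=cv2.INTER_CUBIC),cv2.resize(b,(372,310),interpolation=cv2.INTER_CUBIC)[:,:] if 0 else cv2.copyMakeBorder(cv2.resize(b,(372,310),interpolation=cv2.INTER_CUBIC),0,0,0,48,0)]);cv2.imwrite("pics/d4.png",o)
E
```

```text
[ 0.4303 -0.3728  0.1184] yaw y -10.72 tilt [ 1.e-04  2.e-04 -1.e+00] F [1.  0.9 0.3] w 0.08552854917375691
.434,-.3712,.027 [0.0023 0.0033 0.0914]
```

View pics/d4.png

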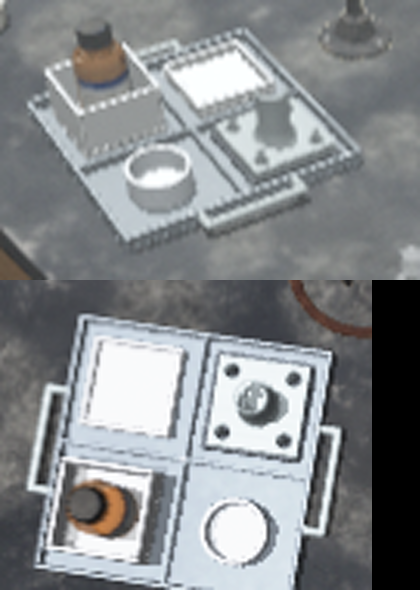

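The small bottle stands in the bin and the flange is seated. Next is the vial.

Call:
step_arm(
  translation=[
    [0.0023, 0.0033, 0.03],
    [0.0023, 0.0033, 0.06],
    [0.0023, 0.0033, 0.082],
    [0.0023, 0.0033, 0.0915],
    [0.0023, 0.0033, 0.0915],
    [0.0023, 0.0033, 0.0915],
    [0.0023, 0.0033, 0.0915],
    [0.0023, 0.0033, 0.0915],
  ],
  delta_rot=[
    [0, 0, 0],
    [0, 0, 0],
    [0, 0, 0],
    [0, 0, 0],
    [0, 0, 0],
    [0, 0, 0],
    [0, 0, 0],
    [0, 0, 0],
  ],
  grip=[1, 1, 1, 1, 1, -1, -1, -1],
  grip_force=30,
)

```text
clock: 18.2
ee_pos: [0.4341, -0.3717, 0.0269]
eef_rot: [2.419, 2.004, 0.0]
contact_force: [0.5, 0.0, 0.0]
grip_width: 0.0321
grasp_force: 0.0
```

Call:
step_arm(
  translation=[
    [0, 0, 0],
    [0, 0, 0],
    [0, 0, 0],
    [0, 0, 0],
  ],
  delta_rot=[
    [0, 0, 0],
    [0, 0, 0],
    [0, 0, 0],
    [0, 0, 0],
  ],
  grip=[-1, -1, -1, -1],
)

```text
clock: 18.7
ee_pos: [0.434, -0.3716, 0.0267]
eef_rot: [2.419, 2.004, -0.0]
contact_force: [-0.2, 0.7, 5.2]
grip_width: 0.0214
grasp_force: 29.7
```

Call:
step_arm(
  translation=[
    [0, 0, -0.03],
    [0, 0, -0.08],
    [0.03, -0.005, -0.12],
    [0.08, -0.013, -0.14],
    [0.13, -0.022, -0.14],
    [0.18, -0.03, -0.14],
    [0.23, -0.04, -0.14],
    [0.28, -0.05, -0.14],
  ],
  delta_rot=[
    [0, 0, 0],
    [0, 0, 0],
    [0, 0, 0],
    [0, 0, 0],
    [0, 0, 0],
    [0, 0, 0],
    [0, 0, 0],
    [0, 0, 0],
  ],
  grip=[-1, -1, -1, -1, -1, -1, -1, -1],
)

```text
clock: 19.7
ee_pos: [0.4364, -0.0854, 0.1659]
eef_rot: [-2.419, -2.004, 0.0]
contact_force: [0.4, 0.3, -0.8]
grip_width: 0.0213
grasp_force: 29.6
```

```bash
python3 go.py ".4362,.1730,.165" ".4362,.1730,.08"
```

```text
[ 0.4364 -0.0854  0.1659] yaw y -10.73 tilt [-3.e-04  2.e-04 -1.e+00] F [ 0.4  0.3 -0.8] w 0.02134653521808509
.4362,.1730,.165 [ 0.2538 -0.0483  0.001 ]
.4362,.1730,.08 [ 0.2538 -0.0483  0.086 ]
```

Call:
step_arm(
  translation=[
    [0.05, -0.01, 0],
    [0.1, -0.02, 0],
    [0.15, -0.03, 0],
    [0.2, -0.04, 0.01],
    [0.245, -0.0465, 0.04],
    [0.2538, -0.0483, 0.08],
    [0.2538, -0.0483, 0.086],
    [0.2538, -0.0483, 0.086],
  ],
  delta_rot=[
    [0, 0, 0],
    [0, 0, 0],
    [0, 0, 0],
    [0, 0, 0],
    [0, 0, 0],
    [0, 0, 0],
    [0, 0, 0],
    [0, 0, 0],
  ],
  grip=[-1, -1, -1, -1, -1, -1, -1, -1],
)

```text
clock: 20.7
ee_pos: [0.4364, 0.1709, 0.0806]
eef_rot: [-2.419, -2.004, 0.001]
contact_force: [-0.1, 0.1, 0.6]
grip_width: 0.0214
grasp_force: 29.6
```

```bash
python3 go.py ".4362,.1730,.037"; python3 - <<'E'
from h import *
a=robot.get_image("scene")["frame"][110:210,160:290,::-1]
cv2.imwrite("pics/d5.png",cv2.resize(a,(780,600),interpolation=cv2.INTER_CUBIC))
E
```

```text
[0.4364 0.1709 0.0806] yaw y -10.74 tilt [-7.e-04 -4.e-04 -1.e+00] F [-0.1  0.1  0.6] w 0.02144934129076195
.4362,.1730,.037 [ 0.0021 -0.0006  0.0436]
```

View pics/d5.png

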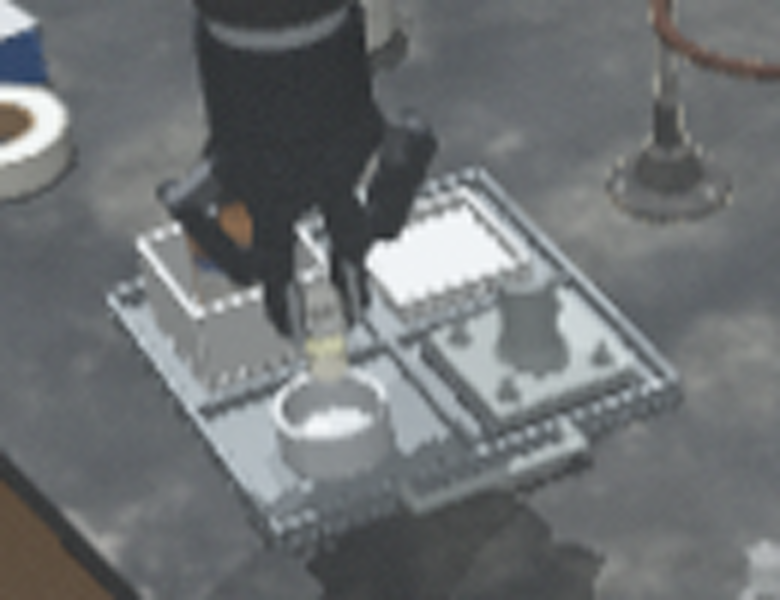

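The vial hangs upright above the cup; its foot is at (327,375) and the cup centre at (333,415). Lowering it.

Call:
step_arm(
  translation=[
    [0.0021, -0.0006, 0.015],
    [0.0021, -0.0006, 0.03],
    [0.0021, -0.0006, 0.04],
    [0.0021, -0.0006, 0.044],
    [0.0021, -0.0006, 0.044],
  ],
  delta_rot=[
    [0, 0, 0],
    [0, 0, 0],
    [0, 0, 0],
    [0, 0, 0],
    [0, 0, 0],
  ],
  grip=[-1, -1, -1, -1, -1],
)

```text
clock: 21.38
ee_pos: [0.4363, 0.1735, 0.0362]
eef_rot: [-2.419, -2.004, 0.0]
contact_force: [-0.4, 0.2, -0.8]
grip_width: 0.0216
grasp_force: 29.6
```

Call:
step_arm(
  translation=[
    [0, 0, 0.0005],
    [0, 0, 0.001],
  ],
  delta_rot=[
    [0, 0, 0],
    [0, 0, 0],
  ],
  grip=[-1, -1],
)

```text
clock: 21.62
ee_pos: [0.4366, 0.1737, 0.0357]
eef_rot: [2.419, 2.004, 0.001]
contact_force: [-1.3, -1.2, 5.7]
grip_width: 0.0215
grasp_force: 30.2
```

Call:
step_arm(
  translation=[
    [0, 0, 0],
    [0, 0, 0],
    [0, 0, 0],
    [0, 0, -0.005],
    [0, 0, -0.03],
    [0, 0, -0.07],
    [-0.03, 0.005, -0.1],
    [-0.07, 0.01, -0.1],
  ],
  delta_rot=[
    [0, 0, 0],
    [0, 0, 0],
    [0, 0, 0],
    [0, 0, 0],
    [0, 0, 0],
    [0, 0, 0],
    [0, 0, 0],
    [0, 0, 0],
  ],
  grip=[0.3, 0.8, 1, 1, 1, 1, 1, 1],
)

```text
clock: 22.62
ee_pos: [0.4349, 0.1031, 0.1383]
eef_rot: [2.415, 2.005, 0.007]
contact_force: [-0.3, -0.6, -1.1]
grip_width: 0.0854
grasp_force: 0.0
```

```bash
python3 go.py ".4402,-.0900,.08"
```

```text
[0.4349 0.1031 0.1383] yaw y -10.6 tilt [ 0.0051  0.0012 -1.    ] F [-0.3 -0.6 -1.1] w 0.08541782533758084
.4402,-.0900,.08 [-0.1889  0.0404  0.0581]
```

Call:
step_arm(
  translation=[
    [-0.05, 0.01, 0],
    [-0.1, 0.02, 0.01],
    [-0.15, 0.032, 0.03],
    [-0.1889, 0.0404, 0.058],
    [-0.1889, 0.0404, 0.058],
    [-0.1889, 0.0404, 0.058],
  ],
  delta_rot=[
    [0, 0, 0],
    [0, 0, 0],
    [0, 0, 0],
    [0, 0, 0],
    [0, 0, 0],
    [0, 0, 0],
  ],
  grip=[1, 1, 1, 1, 1, 1],
)

```text
clock: 23.38
ee_pos: [0.4378, -0.0901, 0.0778]
eef_rot: [-2.42, -2.004, -0.001]
contact_force: [0.3, -0.4, -0.0]
grip_width: 0.0852
grasp_force: 0.0
```

```bash
python3 go.py ".4402,-.0900,.013"
```

```text
[ 0.4378 -0.0901  0.0778] yaw y -10.74 tilt [ 2.e-04  3.e-04 -1.e+00] F [ 0.3 -0.4 -0. ] w 0.08522209382410102
.4402,-.0900,.013 [0.0005 0.0023 0.0648]
```

Call:
step_arm(
  translation=[
    [0.0005, 0.0023, 0.025],
    [0.0005, 0.0023, 0.045],
    [0.0005, 0.0023, 0.06],
    [0.0005, 0.0023, 0.065],
    [0.0005, 0.0023, 0.065],
    [0.0005, 0.0023, 0.065],
    [0.0005, 0.0023, 0.065],
    [0.0005, 0.0023, 0.065],
  ],
  delta_rot=[
    [0, 0, 0],
    [0, 0, 0],
    [0, 0, 0],
    [0, 0, 0],
    [0, 0, 0],
    [0, 0, 0],
    [0, 0, 0],
    [0, 0, 0],
  ],
  grip=[1, 1, 1, 1, 1, -1, -1, -1],
  grip_force=30,
)

```text
clock: 24.38
ee_pos: [0.4403, -0.0902, 0.0126]
eef_rot: [2.419, 2.004, 0.001]
contact_force: [-0.2, 0.9, 0.2]
grip_width: 0.0324
grasp_force: 0.0
```

Call:
step_arm(
  translation=[
    [0, 0, 0],
    [0, 0, 0],
    [0, 0, 0],
    [0, 0, 0],
  ],
  delta_rot=[
    [0, 0, 0],
    [0, 0, 0],
    [0, 0, 0],
    [0, 0, 0],
  ],
  grip=[-1, -1, -1, -1],
)

```text
clock: 24.88
ee_pos: [0.4404, -0.0903, 0.0128]
eef_rot: [2.419, 2.004, 0.001]
contact_force: [-0.8, 0.7, 6.0]
grip_width: 0.03
grasp_force: 29.5
```

Call:
step_arm(
  translation=[
    [0, 0, -0.02],
    [0, 0, -0.06],
    [0, 0, -0.11],
    [0.03, 0, -0.15],
  ],
  delta_rot=[
    [0, 0, 0],
    [0, 0, 0],
    [0, 0, 0],
    [0, 0, 0],
  ],
  grip=[-1, -1, -1, -1],
)

```text
clock: 25.38
ee_pos: [0.4457, -0.0614, 0.164]
eef_rot: [2.421, 2.0, 0.0]
contact_force: [1.4, 1.0, 0.2]
grip_width: 0.03
grasp_force: 29.9
```

```bash
python3 go.py ".4402,.2675,.165" ".5628,.2680,.165"; python3 - <<'E'
from h import *
a=robot.get_image("scene")["frame"][90:230,180:350,::-1]
cv2.imwrite("pics/d6.png",cv2.resize(a,(728,600),interpolation=cv2.INTER_CUBIC))
E
```

```text
[ 0.4457 -0.0614  0.164 ] yaw y -10.88 tilt [ 8.e-04 -5.e-04 -1.e+00] F [1.4 1.  0.2] w 0.030007258954806017
.4402,.2675,.165 [ 0.3219 -0.0675 -0.0012]
.5628,.2680,.165 [ 0.3456  0.0528 -0.0011]
```

View pics/d6.png

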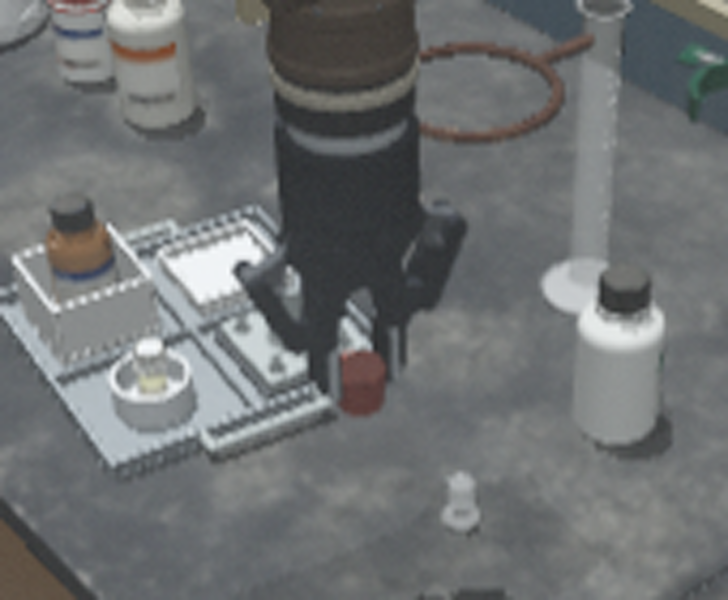

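The vial stands in the cup at (150,370), and the bung is held straight at (362,383). Moving to the tray.

Call:
step_arm(
  translation=[
    [0.05, -0.005, 0],
    [0.1, -0.01, 0],
    [0.15, -0.015, 0],
    [0.2, -0.02, 0],
    [0.235, -0.02, 0],
    [0.28, 0.01, 0],
    [0.32, 0.035, 0],
    [0.3456, 0.0528, 0.02],
  ],
  delta_rot=[
    [0, 0, 0],
    [0, 0, 0],
    [0, 0, 0],
    [0, 0, 0],
    [0, 0, 0],
    [0, 0, 0],
    [0, 0, 0],
    [0, 0, 0],
  ],
  grip=[-1, -1, -1, -1, -1, -1, -1, -1],
)

```text
clock: 26.42
ee_pos: [0.5637, 0.2712, 0.1426]
eef_rot: [2.418, 2.005, 0.004]
contact_force: [0.1, 0.5, -0.6]
grip_width: 0.0304
grasp_force: 29.9
```

Call:
step_arm(
  translation=[
    [0, 0, 0.02],
    [0, 0, 0.05],
    [0, 0, 0.07],
    [0, 0, 0.08],
    [0, 0, 0.08],
  ],
  delta_rot=[
    [0, 0, 0],
    [0, 0, 0],
    [0, 0, 0],
    [0, 0, 0],
    [0, 0, 0],
  ],
  grip=[-1, -1, -1, -1, -1],
)

```text
clock: 27.05
ee_pos: [0.5614, 0.2688, 0.0615]
eef_rot: [-2.419, -2.004, 0.002]
contact_force: [-0.3, 0.5, 0.3]
grip_width: 0.0297
grasp_force: 29.9
```

```bash
python3 go.py ".5628,.2680,.0225"
```

```text
[0.5614 0.2688 0.0615] yaw y -10.72 tilt [-1.4e-03 -7.0e-04 -1.0e+00] F [-0.3  0.5  0.3] w 0.029694557576814197
.5628,.2680,.0225 [-0.0005  0.0016  0.039 ]
```

Call:
step_arm(
  translation=[
    [0, 0.0015, 0.015],
    [0, 0.0015, 0.027],
    [0, 0.0015, 0.035],
    [0, 0.0015, 0.0385],
    [0, 0.0015, 0.039],
  ],
  delta_rot=[
    [0, 0, 0],
    [0, 0, 0],
    [0, 0, 0],
    [0, 0, 0],
    [0, 0, 0],
  ],
  grip=[-1, -1, -1, -1, -1],
)

```text
clock: 27.68
ee_pos: [0.5632, 0.2688, 0.0231]
eef_rot: [-2.419, -2.004, 0.0]
contact_force: [0.8, 0.2, -0.2]
grip_width: 0.0299
grasp_force: 29.9
```

Call:
step_arm(
  translation=[
    [0, 0, 0.0003],
    [0, 0, 0.0006],
  ],
  delta_rot=[
    [0, 0, 0],
    [0, 0, 0],
  ],
  grip=[-1, -1],
)

```text
clock: 27.92
ee_pos: [0.5635, 0.2689, 0.0231]
eef_rot: [2.419, 2.004, 0.001]
contact_force: [0.0, -0.1, -1.0]
grip_width: 0.0302
grasp_force: 29.9
```

Call:
step_arm(
  translation=[
    [0, 0, 0.001],
    [0, 0, 0.0018],
    [0, 0, 0.0018],
  ],
  delta_rot=[
    [0, 0, 0],
    [0, 0, 0],
    [0, 0, 0],
  ],
  grip=[-1, -1, -1],
)

```text
clock: 28.3
ee_pos: [0.5635, 0.269, 0.0219]
eef_rot: [2.419, 2.004, 0.002]
contact_force: [-1.3, 0.1, 5.2]
grip_width: 0.0299
grasp_force: 30.3
```

Call:
step_arm(
  translation=[
    [0, 0, 0],
    [0, 0, 0],
    [0, 0, 0],
    [0, 0, -0.005],
    [0, 0, -0.03],
    [0, 0, -0.08],
    [0, 0, -0.13],
    [-0.03, -0.04, -0.15],
  ],
  delta_rot=[
    [0, 0, 0],
    [0, 0, 0],
    [0, 0, 0],
    [0, 0, 0],
    [0, 0, 0],
    [0, 0, 0],
    [0, 0, 0],
    [0, 0, 0],
  ],
  grip=[0, 0.3, 0.3, 0.3, 0.3, 0.5, 1, 1],
)

```text
clock: 29.3
ee_pos: [0.5213, 0.2482, 0.1741]
eef_rot: [2.418, 2.003, 0.009]
contact_force: [-0.3, 0.2, 0.8]
grip_width: 0.0855
grasp_force: 0.0
```

Call:
step_arm(
  translation=[
    [-0.04, -0.02, 0],
    [-0.09, -0.03, 0],
    [-0.14, -0.04, 0],
    [-0.19, -0.04, 0],
    [-0.24, -0.04, 0],
    [-0.29, -0.04, 0],
    [-0.34, -0.04, 0],
    [-0.38, -0.04, 0],
  ],
  delta_rot=[
    [0, 0, 0],
    [0, 0, 0],
    [0, 0, 0],
    [0, 0, 0],
    [0, 0, 0],
    [0, 0, 0],
    [0, 0, 0],
    [0, 0, 0],
  ],
  grip=[1, 1, 1, 1, 1, 1, 1, 1],
)

```text
clock: 30.3
ee_pos: [0.4079, -0.1209, 0.1715]
eef_rot: [2.419, 2.003, 0.001]
contact_force: [0.7, -0.7, 0.8]
grip_width: 0.0855
grasp_force: 0.0
```

```bash
python3 go.py; python3 - <<'E'
from h import *
a=robot.get_image("scene")["frame"][125:315,160:430,::-1]; b=robot.get_image("top")["frame"][165:285,120:290,::-1]
o=np.vstack([cv2.resize(a,(426,300),interpolation=cv2.INTER_CUBIC),cv2.resize(b,(426,300),interpolation=cv2.INTER_CUBIC)]);cv2.imwrite("pics/d7.png",o)
E
```

```text
[ 0.4079 -0.1209  0.1715] yaw y -10.76 tilt [ 1.1e-03 -4.0e-04 -1.0e+00] F [ 0.7 -0.7  0.8] w 0.08551804681376898
```

View pics/d7.png

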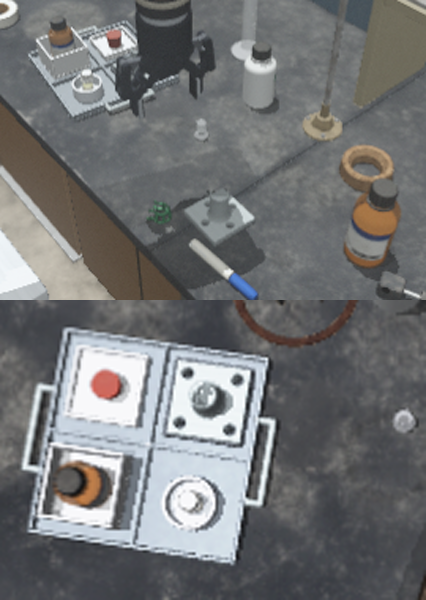

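All four items are in place: the bung in the tray at (107,384), the flange on the studs at (207,398), the bottle in the bin at (80,485) and the vial in the cup at (190,502). The other flange and the large bottle have not moved. I'm handing it in.

```bash
python3 -c "
from station import robot
print(robot.sign_off())"
```

```text
the job is handed in; nothing more can be done
None
```

The kit is made up and handed in at about 30 s: the matching flange is on the studs, the small bottle in the bin, the vial in the cup and the bung wide end up in the tray, with the other flange and the large bottle left where they stood; no verdict came back at hand-in.

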